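# Register the printing plate in the corner of the register board and hold it there

## Robot

A 6-joint arm with a two-finger parallel gripper is mounted at the origin on the work surface; the furniture and walls round the work are solid. World frame = base frame: x ahead of the robot, y to its left, z up, the work surface at z = 0. Lengths are in m, angles in rad, forces in N, time in s.
With the tool pointing down it reaches from about 0.225 to 0.875 m from the base axis. Payload 3.4 kg.
Tool frame: the origin (TCP) lies at the very end of the fingers, on their centre line; the grasp point (between the pads) lies 19 mm behind it; z points along the fingers, y is the line along which they close (so a half turn about z gives the same grasp; the last joint's range is limited). The gripper opens to 85 mm and grips with 20 to 120 N. Pads are 22 mm wide; open, the fingers measure 114 mm over their backs; the gripper's body (76 mm by 85 mm) begins 54 mm behind the grasp point. The pads swing forward as they close: fully open they stand 13 mm farther back than shut.
Start: joints at [-1.375, 0.276, 1.505, -0, 1.361, -0.121], TCP at [0.179, -0.546, 0.231] pointing down, gripper open.
Joint ranges: [-2.89, 2.89], [-0.75, 2.08], [0.22, 2.7], [-1.18, 4.32], [0.11, 2.71], [-2.7, 2.7]. Speed limits (rad/s): [2.57, 2.57, 3.14, 3.14, 3.14, 3.14].

## Interface

Orientations are given as a unit quaternion [w, x, y, z].
In Python, from rig import readout, vision, manip gives the robot as it stands.
- The arm moves only by the shell command python3 -m handwheel 'ROWS' [FORCE]. ROWS is JSON, a list of rows, each a list of 3 entries, a list of its own where there are three numbers: the shift along the tool's x, y, z in mm, then the turn, a rotation vector about the tool's x, y, z in units of 6 degrees (1.0 is 6 degrees), then the closure, from -1 (fully open) to 1 (shut), so that 0 is half open. A call has 1 to 20 rows; each row shifts and turns the commanded pose from where the row before left it, along the tool's axes as they then stand; what a row does not reach is not made up. A row lasts 1/8 s, in which the tool goes at most 62.5 mm and 10.7 degrees, less where a joint would pass 70% of its speed; a pose out of reach is approached as far as the arm can. A call is refused whole if a number of a shift passes 62.5 or a number of a turn 1, either way. A call with a gripper value outside its range is refused whole. The fingers move at their own pace and stop on an object; FORCE is the grip in N (left out, the last holds). Time passes only in rows, so rows that do not move let the fingers close. It gives the time, the measured TCP pose, the force, the opening and the grip force at its end, in the units of the state.
- readout.get_state(): the state, without advancing time (a new reading comes with each control period).
- vision.get_image(name): name is "scene" or "top" or "wrist"; returns the picture (420x560x3 uint8, blue, green, red); there is no depth.
- vision.camera_params(name): a dict with "intrinsics" (3x3 intrinsics, pixels), "dist" ([k1, k2, p1, p2, k3] as OpenCV has them; the pictures are not rectified), "rvec" (rotation vector, rad) and "tvec" (3), from world to camera coordinates, as OpenCV has them; the wrist camera has in their place "hand_eye" (4x4, takes a point from camera to tool coordinates, whose origin is the TCP and whose axes are the flange's). Camera axes: x right, y down, z forward; pixel columns grow to the right and rows downward; lengths in m; the calibration is good to about 2 mm. A picture is of the moment at which its call begins: read the wrist's pose just before it. camera_params takes no time and is no camera call.
- manip.sign_off(): hands the job in; it is judged then, once.
The state is a dict: "clock": time; "qpos": joint angles; "qd": joint speeds; "effort": joint torques, N m; "position": TCP position; "ee_rot": TCP orientation; "contact_force": force on the tool from outside, world axes, zero at the start; "moment": the same for the moment, N m; "width": finger opening in m; "gripper_force": force on a finger pad.
Only numpy, scipy, OpenCV 4.12 (cv2) and the standard library are available. Lean on these libraries where they do the work, as an engineer would, in place of code of your own. Each camera call takes 0.05 s, during which the arm holds its last target. There are 200 camera calls.

## Task

Pick up the blue printing plate by its wooden grip bar and lay it flat on the wooden register board, then slide its far edge under the steel lip until it is fully home against the back fence and also against the side fence. Finish while still gripping the bar and pressing the plate squarely into the corner, so that it bears on both fences at once; do not let go. Leave the jars, mug, marker and tape roll where they stand.

Things in the scene. Friction and masses are not known exactly. Their poses are not given: they have to be found in the camera images.
- print_plate: Loose blue-painted metal plate lying flat: 100 mm along its x, 130 mm along its y, 6 mm thick, 0.2 to 0.34 kg. Origin at the centre of its underside. Its +x edge (two brass discs near it) goes under the lip, its +y edge against the side fence. On it stands a dark wooden grip bar, 16 mm along x, 90 mm along y, 40 mm high, centred 22 mm toward -x from the plate's centre.
- plate_grip (a point): Point to grip in the middle of the wooden bar, 30 mm above the plate's underside (24 mm above the plate's upper face, 16 mm below the bar's top). In the plate's axes it lies at (-22, 0, +30) mm from its origin. Axes as the plate's; fingers close along x on the bar's 16 mm width.
- plate_corner (a point): The plate's (+x, +y) corner at its underside, at (+50, +65, 0) mm from the plate's origin; axes as the plate's.
- register_board: Brown wooden board fixed to the table, 154 mm along x, 184 mm along y; its top (the bed the plate lies on) is 10 mm above its underside and the table, waxed and slippery (friction about 0.12). Origin at the centre of its underside. Its +x points to the back fence, its +y to the side fence.
- register_corner (a point): Corner where the inner faces of both fences meet, on the bed, at (+70, +85, +10) mm from the board's origin; axes as the board's. The bed is free from here 147 mm toward -x and 177 mm toward -y. The plate is home when plate_corner is at this point with the axes parallel.
- back_fence: Rigid polished (slippery) aluminium strip along the board's +x edge, 14 mm thick, 9.5 mm high, 184 mm long, under the lip; its inner face is at x = 0 of register_corner. Origin at the centre of its underside.
- side_fence: Rigid polished (slippery) aluminium strip along the board's +y edge, 14 mm thick, 18 mm high, 96 mm along x (from 30 to 126 mm in front of the back fence's face); its inner face is at y = 0 of register_corner. Origin at the centre of its underside.
- masking_tape: Roll of beige masking tape lying flat, 120 mm across, 50 mm high; bystander. Origin at the centre of its underside.
- ink_jar_tangerine: Ink jar with orange lid, 74 mm across, 85 mm high; bystander. Origin at the centre of its underside.
- ink_jar_navy: Ink jar with navy blue lid, 74 mm across, 85 mm high; bystander. Origin at the centre of its underside.
- marker_blue: White felt marker with blue cap lying on its side, 16 mm thick, 136 mm long along its y; bystander. Origin at the centre of its underside.
- mug: White mug, 78 x 110 mm with its handle, 97 mm high; bystander. Origin at the centre of its underside.
- lip_mouth (a point): Middle of the steel lip's front edge, on the bed below it, at (-24, -82, 0) mm from register_corner; axes as the board's. The slot under the lip is 9.5 mm high and 16 mm deep to the back fence; in front of it a flared mouth 8 mm long rises to 16 mm above the bed. The lip is 150 mm long along y.
Things that resemble listed ones, but are neither listed nor needed, are in the scene too. Of the things that look like the print_plate, take the one that is farthest from the robot's base at the start.

How it is judged:
On the way:
1. the plate lies flat on the bed of the register board with its far edge under the lip (x of plate_corner in the frame of register_corner above -0.015 m and y of plate_corner in the frame of register_corner above -0.05 m and z of plate_corner in the frame of register_corner between -0.002 and 0.004 m and angle between the x axis of print_plate and the x axis of register_board, either way round below 0.15 rad and angle between print_plate's own z axis and vertical below 0.06 rad), for 0.1 s.
At the end, for the whole second after the job is handed in: Plate flat on the bed, its corner within 3 mm of the fences' corner, square within 0.03 rad and at rest, pressing on each fence with more than 1 N, while the gripper still grips the bar (over 2 N between fingers and plate, grasp point within 45 mm of plate_grip) (contact force between print_plate and back_fence above 1 N and contact force between print_plate and side_fence above 1 N and x of plate_corner in the frame of register_corner between -0.003 and 0.003 m and y of plate_corner in the frame of register_corner between -0.003 and 0.003 m and z of plate_corner in the frame of register_corner between -0.003 and 0.003 m and angle between the x axis of print_plate and the x axis of register_board, either way round below 0.03 rad and angle between print_plate's own z axis and vertical below 0.03 rad and contact force between the fingers and print_plate above 2 N and distance between the grasp point and plate_grip below 0.045 m and linear speed of print_plate below 0.01 m/s); the arm keeps its last pose, push and grip.
It fails at once if a jar, the mug, the marker or the tape roll is pushed more than 15 mm from its place (distance of any of masking_tape, ink_jar_tangerine, ink_jar_navy, marker_blue, mug from where it was at the start of the episode above 0.015 m).
It also fails if it takes over 45 s, if anything falls off the work surface, if the arm or the gripper's body presses on something with over 40 N, if the wrist force passes 120 N, or if a joint passes its speed limit or range.

## Working session

There is one attempt and no reset: what is moved stays moved. The work goes in short steps, Python scripts to look and compute and a shell command to move; the robot and the scene stay as the last step left them, time stands still between calls to the robot, and variables do not carry over. Pictures are saved under pics/ and viewed, at most 10 in all, crops included, and the job is handed in when it is done.

```bash
mkdir -p pics; ls
python3 - <<'E'
from rig import readout, vision
import cv2, numpy as np
s=readout.get_state(); print(s)
for n in ["top","scene"]:
    cv2.imwrite(f"pics/{n}0.png",cv2.resize(vision.get_image(n),(784,588)))
    p=vision.camera_params(n); print(n,{k:np.round(np.array(v),4).tolist() for k,v in p.items()})
p=vision.camera_params("wrist");print({k:np.round(np.array(v),4).tolist() for k,v in p.items()})
E
```

```text
pics
{'clock': 0.0, 'qpos': array([-1.37498208e+00,  2.76608822e-01,  1.50615768e+00,  5.92339962e-06,
        1.36069352e+00, -1.20999535e-01]), 'qd': array([ 0.00065281,  0.00023127,  0.00020727, -0.00143126,  0.00144364,
       -0.00146777]), 'effort': array([-1.87049394e-03, -4.16777623e+01, -2.45804554e+01, -3.30196426e-04,
        1.10798195e-02, -5.71556669e-06]), 'position': array([ 0.17902763, -0.54585392,  0.23042205]), 'ee_rot': array([-9.33134979e-04,  9.87479509e-01,  1.57744565e-01, -3.20243843e-05]), 'contact_force': array([-0.12297967,  0.29800407,  0.64808999]), 'moment': array([-0.00906086, -0.00693917,  0.00474243]), 'gripper_force': 0.0, 'width': 0.08532422386905378}
top {'intrinsics': [[426.6955, 0.0, 277.9522], [0.0, 426.6955, 208.8859], [0.0, 0.0, 1.0]], 'dist': [-0.1347, 0.0, 0.0, 0.0, 0.0], 'rvec': [2.1478, -2.1117, 0.1555], 'tvec': [0.1059, 0.4203, 1.2873]}
scene {'intrinsics': [[404.1601, 0.0, 284.9175], [0.0, 404.1601, 212.7579], [0.0, 0.0, 1.0]], 'dist': [-0.0105, 0.0, 0.0, 0.0, 0.0], 'rvec': [1.892, -0.6714, 0.4481], 'tvec': [-0.2793, 0.2138, 0.7363]}
{'intrinsics': [[355.1984, 0.0, 276.371], [0.0, 355.1984, 212.1426], [0.0, 0.0, 1.0]], 'dist': [-0.0167, 0.0, 0.0, 0.0, 0.0], 'hand_eye': [[-0.0001, -0.963, -0.2697, 0.0685], [1.0, 0.0, -0.0004, -0.0005], [0.0004, -0.2697, 0.963, -0.1425], [0.0, 0.0, 0.0, 1.0]]}
```

View pics/top0.png

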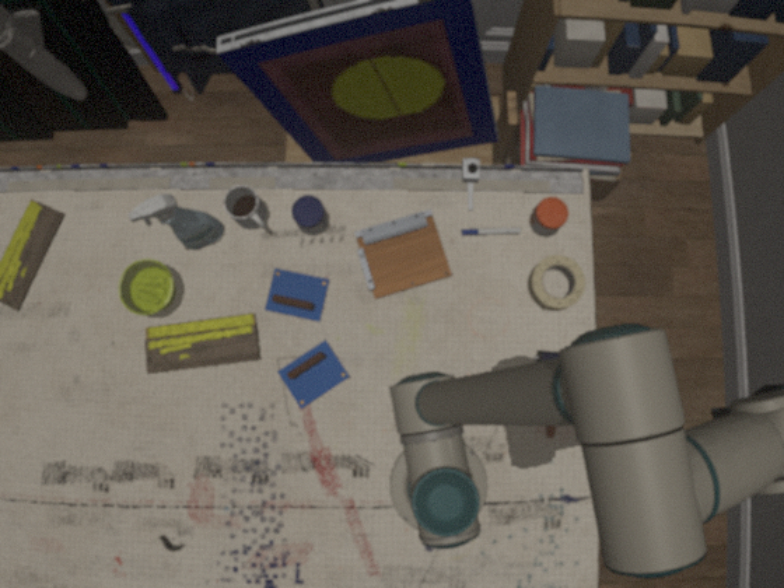

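View pics/scene0.png

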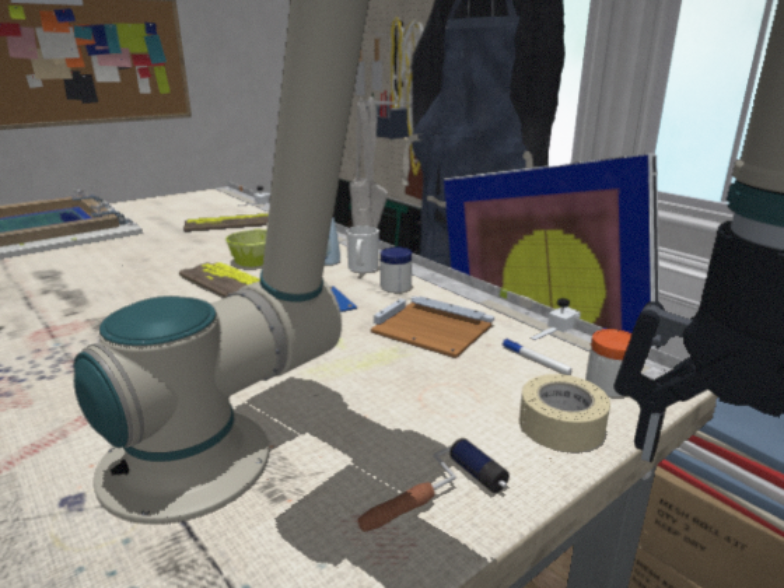

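Top view (784-px scale): the base is at (445,500), and up is +x. Two things could be the plate. Candidate A is at (297,294), with its bar toward the base and its discs on the far edge. Candidate B is at (313,374), nearer the base. A is the farther one. The register board is at (405,255), with the lip on top and the side fence at left. Next I'll check A and the board in one close crop.

```bash
cat > h.py <<'E'
from rig import readout, vision
import cv2, numpy as np
from scipy.spatial.transform import Rotation as R
def cam(n,s=None):
    p=vision.camera_params(n); K=np.array(p["intrinsics"]);d=np.array(p["dist"])
    if n!="wrist":
        Rm=cv2.Rodrigues(np.array(p["rvec"]))[0]; t=np.array(p["tvec"]).ravel()
    else:
        T=np.eye(4);q=s["ee_rot"];T[:3,:3]=R.from_quat([q[1],q[2],q[3],q[0]]).as_matrix();T[:3,3]=s["position"]
        W=np.linalg.inv(T@np.array(p["hand_eye"]));Rm,t=W[:3,:3],W[:3,3]
    return K,d,Rm,t
def ray(c,uv,z):
    K,d,Rm,t=c; u=cv2.undistortPoints(np.array(uv,float).reshape(-1,1,2),K,d).reshape(-1,2)
    D=np.c_[u,np.ones(len(u))]@Rm; o=-Rm.T@t
    return o+D*((z-o[2])/D[:,2])[:,None]
def proj(c,X):
    K,d,Rm,t=c; return cv2.projectPoints(np.array(X,float).reshape(-1,1,3),cv2.Rodrigues(Rm)[0],t,K,d)[0].reshape(-1,2)
E
python3 - <<'E'
from h import *
c=cam("top"); im=vision.get_image("top"); cv2.imwrite("pics/top_raw.png",im)
print(proj(c,[[0,0,0]]))
h=cv2.cvtColor(im,cv2.COLOR_BGR2HSV)
m=cv2.inRange(h,(100,120,60),(125,255,255)); m=cv2.morphologyEx(m,cv2.MORPH_CLOSE,np.ones((7,7)))
for k in cv2.findContours(m,0,2)[0]:
    if cv2.contourArea(k)>800 and cv2.boundingRect(k)[1]>150:
        r=cv2.minAreaRect(k); b=cv2.boxPoints(r); print(r, np.round(ray(c,b,.006),4).tolist())
x0,y0=180,145
cv2.imwrite("pics/crop1.png",cv2.resize(im[y0:y0+80,x0:x0+150],None,fx=5,fy=5,interpolation=cv2.INTER_CUBIC))
E
```

```text
[[312.52084732 346.08620689]]
((223.5384521484375, 266.8076477050781), (29.12175941467285, 38.829010009765625), 56.3099365234375) [[0.2399, 0.3564, 0.006], [0.3095, 0.2569, 0.006], [0.235, 0.204, 0.006], [0.1662, 0.3028, 0.006]]
((211.70242309570312, 210.221923828125), (37.64539337158203, 27.937211990356445), 12.094757080078125) [[0.3832, 0.3915, 0.006], [0.472, 0.377, 0.006], [0.448, 0.2572, 0.006], [0.3601, 0.2727, 0.006]]
```

View pics/crop1.png

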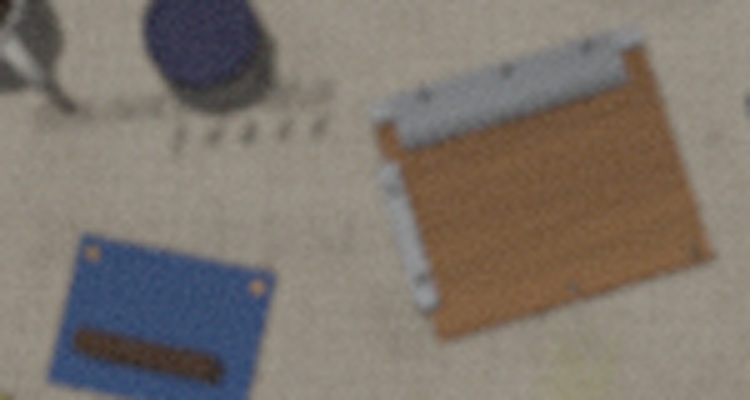

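Plate A is confirmed: the bar is toward -x and the two brass discs are on the far edge, at crop (93,252) and (257,287). The board's front corners are at crop (440,338) and (712,255). Next I'll compute poses and the path above the plate.

Run:
```python
from h import *
c=cam("top")
cr=lambda p:(np.array(p)+.5)/5-.5+[180,145]
P=ray(c,cr([[440,338],[712,255]]),.01); print("front",P)
d=P[0]-P[1]; yaw=np.arctan2(-d[0],d[1]); print("len",np.linalg.norm(d),"yaw",np.degrees(yaw))
r=R.from_euler('z',yaw).as_matrix(); o=P.mean(0)+r@[.077,0,-.01]; print("board",o,"corner",o+r@[.07,.085,.01])
D=ray(c,cr([[93,252],[257,287]]),.006);print("discs",D); 
P=ray(c,cr([[83,233],[275,270]]),.006);d=P[0]-P[1];print("plate yaw",np.degrees(np.arctan2(-d[0],d[1])),np.linalg.norm(d))
B=ray(c,cr([[83,340],[218,368]]),.046);print("bar",B,B.mean(0))
print("navy",ray(c,cr([[202,40]]),.085))
s=readout.get_state();q=s["ee_rot"];print(R.from_quat([q[1],q[2],q[3],q[0]]).as_matrix().round(3))
```

```text
front [[ 0.41142883  0.14591307  0.01      ]
 [ 0.46745585 -0.0255828   0.01      ]]
len 0.1804158009520806 yaw 18.09201113176033
board [5.12635388e-01 8.40770119e-02 1.04083409e-17] corner [0.55277829 0.1866126  0.01      ]
discs [[0.46429531 0.37022422 0.006     ]
 [0.4430569  0.26350188 0.006     ]]
plate yaw -10.162387489539471 0.12698565566279266
bar [[0.40105649 0.36536912 0.046     ]
 [0.38501444 0.28059562 0.046     ]] [0.39303547 0.32298237 0.046     ]
navy [[0.58237669 0.29301404 0.085     ]]
[[ 0.95   0.312 -0.   ]
 [ 0.312 -0.95   0.001]
 [ 0.    -0.001 -1.   ]]
```

```bash
python3 -m handwheel '[[[26,-42,0],[0,0,0],-1],[[26,-42,0],[0,0,0],-1],[[26,-42,0],[0,0,0],-1],[[26,-42,0],[0,0,0],-1],[[26,-42,0],[0,0,0],-1],[[26,-42,0],[0,0,0],-1],[[26,-42,0],[0,0,0],-1],[[26,-42,0],[0,0,0],-1],[[26,-42,0],[0,0,0],-1],[[26,-42,0],[0,0,0],-1],[[26,-42,0],[0,0,0],-1],[[26,-42,0],[0,0,0],-1],[[26,-42,0],[0,0,0],-1],[[26,-42,0],[0,0,0],-1],[[26,-42,0],[0,0,0],-1],[[26,-42,0],[0,0,0],-1],[[26,-42,0],[0,0,0],-1],[[26,-42,0],[0,0,0],-1]]' 60
python3 -m handwheel '[[[0,0,0],[0,0,-1],-1],[[0,0,0],[0,0,-1],-1],[[0,0,0],[0,0,-1],-1],[[0,0,0],[0,0,-1],-1],[[0,0,0],[0,0,-1],-1],[[0,0,0],[0,0,-1],-1],[[0,0,0],[0,0,-1],-1],[[0,0,0],[0,0,-1],-1],[[0,0,0],[0,0,-1],-1],[[0,0,0],[0,0,-1],-1],[[0,0,0],[0,0,0],-1],[[0,0,0],[0,0,0],-1]]'
python3 - <<'E'
from h import *
s=readout.get_state();im=vision.get_image("wrist");cv2.imwrite("pics/w1.png",im)
print(s["position"],s["qpos"],s["clock"]);q=s["ee_rot"];print(R.from_quat([q[1],q[2],q[3],q[0]]).as_matrix().round(3))
np.save("w1.npy",np.r_[s["position"],s["ee_rot"]])
E
```

```text
clock: 2.4
position: [0.3883, 0.3194, 0.231]
ee_rot: [0.0, 0.987, 0.158, -0.0]
contact_force: [1.0, -0.8, 0.5]
width: 0.0852
gripper_force: 0.0
clock: 3.9
position: [0.3882, 0.3177, 0.2311]
ee_rot: [0.0, 0.777, 0.63, -0.0]
contact_force: [-0.1, 0.7, 0.5]
width: 0.0853
gripper_force: 0.0
[0.38822451 0.31771134 0.2310978 ] [ 5.47118002e-01  1.65490743e-01  1.65427522e+00 -8.80697731e-05
  1.32218621e+00  7.55381093e-01] 3.9
[[ 0.207  0.978 -0.   ]
 [ 0.978 -0.207 -0.   ]
 [-0.    -0.    -1.   ]]
```

View pics/w1.png

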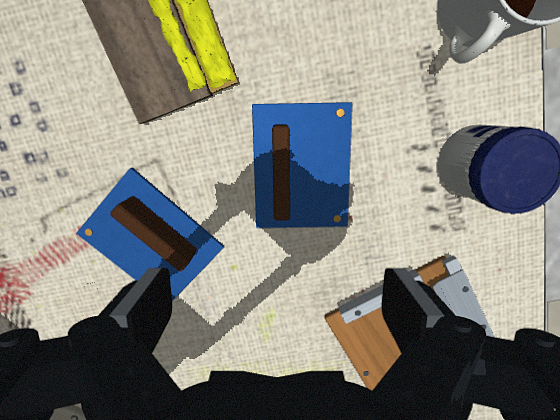

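The wrist view shows the target plate with corners near (253,104), (352,102), (351,228) and (257,227). The bar top runs from (281,125) to (282,219). The nearer decoy is at lower left, and the board is at lower right.

Run:
```python
from h import *
w=np.load("w1.npy");s=dict(position=w[:3],ee_rot=w[3:]);c=cam("wrist",s)
C=ray(c,[[253,104],[352,102],[351,228],[257,227]],.006);print(C)
for a,b in((0,3),(1,2)):
    d=C[a]-C[b];print("yaw",np.degrees(np.arctan2(-d[0],d[1])),np.linalg.norm(d))
B=ray(c,[[281,125],[282,220]],.046);print("bar",B,B.mean(0));d=B[0]-B[1];print(np.degrees(np.arctan2(-d[0],d[1])))
q=w[3:];Rm=R.from_quat([q[1],q[2],q[3],q[0]]).as_matrix()
ct=C.mean(0);ct[2]=0
print("centre",ct)
yaw=np.radians(-11.0);g=ct+R.from_euler('z',yaw).apply([-.022,0,0]);print("grip",g)
print("tool shift to grip",1000*Rm.T@(g+[0,0,.012]-w[:3]))
print(1000*Rm.T@(B.mean(0)-w[:3]), "toolyaw y", np.degrees(np.arctan2(Rm[1,1],Rm[0,1])))
```

```text
[[0.38127478 0.39826697 0.006     ]
 [0.47767175 0.37990296 0.006     ]
 [0.45671082 0.25020015 0.006     ]
 [0.35684129 0.27245622 0.006     ]]
yaw -10.990504960125481 0.1281613877311759
yaw -9.180052979539617 0.13138561643990596
bar [[0.40412507 0.37399912 0.046     ]
 [0.38695714 0.28663785 0.046     ]] [0.39554111 0.33031848 0.046     ]
-11.1178878291457
centre [0.41812466 0.32520658 0.        ]
grip [0.39652886 0.32940437 0.        ]
tool shift to grip [ 13.22486957   5.75205623 219.09256618]
[ 13.90453069   4.58974793 185.0925903 ] toolyaw y -11.931355445123234
```

```bash
python3 -m handwheel '[[[13.5,5,20],[0,0,-0.16],-1],[[0,0,40],[0,0,0],-1],[[0,0,40],[0,0,0],-1],[[0,0,40],[0,0,0],-1],[[0,0,40],[0,0,0],-1],[[0,0,20],[0,0,0],-1],[[0,0,16],[0,0,0],-1],[[0,0,0],[0,0,0],-1],[[0,0,0],[0,0,0],1],[[0,0,0],[0,0,0],1],[[0,0,0],[0,0,0],1],[[0,0,0],[0,0,0],1],[[0,0,0],[0,0,0],1],[[0,0,0],[0,0,0],1]]' 60
```

```text
clock: 5.7
position: [0.3963, 0.3302, 0.0158]
ee_rot: [0.0, 0.771, 0.637, 0.0]
contact_force: [0.1, 0.4, 4.9]
width: 0.015
gripper_force: 60.0
```

```bash
python3 -m handwheel '[[[0,0,-10],[0,0,0],1],[[0,0,-30],[0,0,0],1],[[0,0,-40],[0,0,0],1],[[-15,8,-20],[0,0,0],1],[[-30,15,0],[0,0,0],1],[[-30,15,0],[0,0,0],1],[[-30,15,0],[0,0,0],1],[[-30,15,0],[0,0,0],1],[[-30,15,0],[0,0,0],1],[[-30,15,0],[0,0,0],1],[[-25,15,0],[0,0,0],1],[[-15,9,0],[0,0,0],1],[[0,0,0],[0,0,-0.8],1],[[0,0,0],[0,0,-1],1],[[0,0,0],[0,0,-1],1],[[0,0,0],[0,0,-1],1],[[0,0,0],[0,0,-1],1],[[0,0,0],[0,0,0],1],[[0,0,0],[0,0,0],1]]' 70
python3 - <<'E'
from h import *
s=readout.get_state();im=vision.get_image("wrist");cv2.imwrite("pics/w2.png",im)
print(s["position"],s["contact_force"],s["moment"],s["qpos"]);q=s["ee_rot"];print(R.from_quat([q[1],q[2],q[3],q[0]]).as_matrix().round(4))
np.save("w2.npy",np.r_[s["position"],s["ee_rot"]])
E
```

```text
clock: 8.07
position: [0.4712, 0.0763, 0.1152]
ee_rot: [-0.0, 0.589, 0.808, -0.0]
contact_force: [0.8, 0.1, -2.8]
width: 0.0151
gripper_force: 68.5
[0.47121122 0.07630242 0.1152261 ] [ 0.81548053  0.11361857 -2.78520443] [-0.00873746 -0.02384067  0.00822487] [ 1.45980108e-02  2.30355528e-01  1.88600371e+00  5.06622054e-05
  1.02559067e+00 -2.96850283e-01]
[[-3.064e-01  9.519e-01 -4.000e-04]
 [ 9.519e-01  3.064e-01  0.000e+00]
 [ 1.000e-04 -3.000e-04 -1.000e+00]]
```

View pics/w2.png

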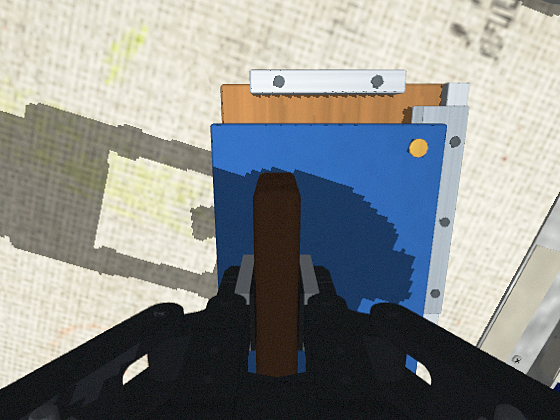

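The plate is held level. Its +y edge is at row 124, from (211,124) to (447,124). The side fence's inner edge runs (251,94) to (405,93), and the board's front +y corner is at (221,85). Next I'll work out the relative pose.

Run:
```python
from h import *
w=np.load("w2.npy");s=dict(position=w[:3],ee_rot=w[3:]);c=cam("wrist",s)
q=w[3:];Rm=R.from_quat([q[1],q[2],q[3],q[0]]).as_matrix()
def show(n,uv,z):
    X=ray(c,uv,z);print(n,X.round(4).tolist(),"tool mm",(1000*(X-w[:3])@Rm).round(1).tolist());return X
P=show("plate",[[447,124],[211,124]],w[2]-.0098)
d=P[0]-P[1];print(np.degrees(np.arctan2(d[1],d[0])),np.linalg.norm(d))
F=show("fence top in",[[251,93],[405,92.5]],.028);d=F[1]-F[0];print(np.degrees(np.arctan2(d[1],d[0])),np.linalg.norm(d))
B=show("board",[[221,85]],.01)
L=show("lip corner",[[413,106]],.0215)
Rb=R.from_euler('z',np.radians(18.1)).as_matrix()
print("corner from fence", F[0]+Rb@[.126,0,-.018],F[1]+Rb@[.03,0,-.018],"from board",B+Rb@[.147,-.007,0])
```

```text
plate [[0.5196, 0.1596, 0.1054], [0.4258, 0.1292, 0.1054]] tool mm [[64.4, 71.6, 9.8], [64.3, -27.0, 9.8]]
17.90942007226183 0.09860071897180515
fence top in [[0.4318, 0.1484, 0.028], [0.522, 0.1778, 0.028]] tool mm [[80.6, -15.4, 87.2], [81.1, 79.4, 87.2]]
18.102116696483844 0.09483417661137065
board [[0.41, 0.1477, 0.01]] tool mm [[86.6, -36.3, 105.3]]
lip corner [[0.5321, 0.1728, 0.0215]] tool mm [[73.2, 87.6, 93.7]]
corner from fence [0.55158542 0.18750064 0.01      ] [0.5504762  0.18714177 0.01      ] from board [[0.55193173 0.18666639 0.01      ]]
```

```bash
python3 -m handwheel '[[[0,0,20],[0,0,0],1],[[0,0,30],[0,0,0],1],[[0,0,20],[0,0,0],1],[[0,0,10],[0,0,0],1],[[0,0,5],[0,0,0],1],[[0,0,2],[0,0,0],1],[[0,0,0],[0,0,0],1],[[0,0,0],[0,0,0],1]]' 70; python3 -m handwheel '[[[0,0,1],[0,0,0],1],[[0,0,1],[0,0,0],1],[[0,0,0],[0,0,0],1],[[0,0,0],[0,0,0],1]]'
```

```text
clock: 9.12
position: [0.4718, 0.0761, 0.0288]
ee_rot: [0.0, 0.588, 0.809, 0.0]
contact_force: [-0.3, 0.4, -1.9]
width: 0.015
gripper_force: 68.4
clock: 9.62
position: [0.4714, 0.0761, 0.0263]
ee_rot: [0.0, 0.588, 0.809, -0.0]
contact_force: [0.0, 0.1, -2.2]
width: 0.0151
gripper_force: 68.4
```

```bash
python3 -m handwheel '[[[0,0,0.7],[0,0,0],1],[[0,0,0],[0,0,0],1],[[0,0,0],[0,0,0],1]]'; python3 -m handwheel '[[[0,0,0.7],[0,0,0],1],[[0,0,0],[0,0,0],1],[[0,0,0],[0,0,0],1]]'
```

```text
clock: 10.0
position: [0.4715, 0.0761, 0.0258]
ee_rot: [0.0, 0.588, 0.809, 0.0]
contact_force: [-0.7, -0.1, 1.9]
width: 0.0149
gripper_force: 69.1
clock: 10.38
position: [0.4715, 0.0761, 0.0258]
ee_rot: [0.0, 0.588, 0.809, 0.0]
contact_force: [-2.1, -0.1, 8.7]
width: 0.0148
gripper_force: 70.1
```

```bash
python3 -m handwheel '[[[0,5,0],[0,0,0],1],[[0,6,0],[0,0,0],1],[[0,6,0],[0,0,0],1],[[0,6,0],[0,0,0],1],[[0,6,0],[0,0,0],1],[[0,3,0],[0,0,0],1],[[0,0,0],[0,0,0],1]]'; python3 -m handwheel '[[[4,0,0],[0,0,0],1],[[4,0,0],[0,0,0],1],[[4,0,0],[0,0,0],1],[[0,0,0],[0,0,0],1],[[0,0,0],[0,0,0],1]]'
```

```text
clock: 11.25
position: [0.5028, 0.086, 0.0258]
ee_rot: [0.001, 0.588, 0.809, 0.001]
contact_force: [-1.0, -0.1, 5.9]
width: 0.0151
gripper_force: 69.8
clock: 11.88
position: [0.4996, 0.0976, 0.0258]
ee_rot: [0.001, 0.588, 0.809, 0.001]
contact_force: [0.5, 0.4, 5.1]
width: 0.0147
gripper_force: 69.6
```

```bash
python3 -m handwheel '[[[0,2,0],[0,0,0],1],[[0,2,0],[0,0,0],1],[[0,1.5,0],[0,0,0],1],[[0,0,0],[0,0,0],1],[[0,0,0],[0,0,0],1]]'; python3 -m handwheel '[[[0,1,0],[0,0,0],1],[[0,1,0],[0,0,0],1],[[0,0,0],[0,0,0],1],[[0,0,0],[0,0,0],1]]'
```

```text
clock: 12.5
position: [0.5034, 0.0989, 0.0258]
ee_rot: [0.0, 0.588, 0.809, -0.0]
contact_force: [-2.0, -1.0, 8.3]
width: 0.0148
gripper_force: 70.0
clock: 13.0
position: [0.5034, 0.0989, 0.0258]
ee_rot: [-0.001, 0.588, 0.809, -0.002]
contact_force: [-6.4, -3.0, 11.8]
width: 0.015
gripper_force: 70.6
```

The back fence is reached: the force along board x is about 7 N and the pose agrees. Next is the side fence.

```bash
python3 -m handwheel '[[[1.5,0,0],[0,0,0],1],[[1.5,0,0],[0,0,0],1],[[1.5,0,0],[0,0,0],1],[[0,0,0],[0,0,0],1],[[0,0,0],[0,0,0],1]]'; python3 -m handwheel '[[[1,0,0],[0,0,0],1],[[0,0,0],[0,0,0],1],[[0,0,0],[0,0,0],1]]'
python3 - <<'E'
from h import *
s=readout.get_state();q=s["ee_rot"];Rm=R.from_quat([q[1],q[2],q[3],q[0]]).as_matrix()
print("tool force",Rm.T@s["contact_force"],"mom",Rm.T@s["moment"],Rm.round(4).tolist(),s["position"])
E
```

```text
clock: 13.62
position: [0.5022, 0.1025, 0.0258]
ee_rot: [-0.0, 0.588, 0.809, -0.002]
contact_force: [-5.6, -6.6, 12.1]
width: 0.015
gripper_force: 70.4
clock: 14.0
position: [0.502, 0.1031, 0.0258]
ee_rot: [-0.0, 0.588, 0.809, -0.002]
contact_force: [-6.5, -7.1, 11.2]
width: 0.0146
gripper_force: 70.4
tool force [ -4.76491296  -8.46329959 -11.17921033] mom [ 0.8361383  -0.54518068 -0.00419642] [[-0.3091, 0.951, -0.0026], [0.951, 0.3091, -0.0033], [-0.0023, -0.0035, -1.0]] [0.50204049 0.10308913 0.02580376]
```

```bash
python3 -m handwheel '[[[1,0,0],[0,0,0],1],[[0,0,0],[0,0,0],1],[[0,0,0],[0,0,0],1],[[0,0,0],[0,0,0],1]]'
python3 - <<'E'
from h import *
for i in range(4):
    s=readout.get_state();im=vision.get_image("wrist");q=s["ee_rot"];Rm=R.from_quat([q[1],q[2],q[3],q[0]]).as_matrix()
    print("tool force",Rm.T@s["contact_force"],"mom",Rm.T@s["moment"],s["position"]@Rm*1000)
cv2.imwrite("pics/w3.png",im)
E
```

```text
clock: 14.5
position: [0.5021, 0.1031, 0.0258]
ee_rot: [0.001, 0.588, 0.809, -0.003]
contact_force: [-5.2, -10.9, 12.0]
width: 0.0147
gripper_force: 70.4
tool force [ -8.83100053  -8.32832711 -11.96773523] mom [ 0.93382699 -0.96986028 -0.00824973] [-57.56431585 509.21105438 -27.36838478]
tool force [ -9.19137782  -7.73843619 -11.64122568] mom [ 0.87843453 -0.93420792 -0.01591815] [-57.5965039  509.18315325 -27.3698926 ]
tool force [ -9.91949317  -8.49700051 -11.43656147] mom [ 0.93206132 -0.98395919 -0.01192963] [-57.5674878  509.16357061 -27.40696648]
tool force [ -9.11002576  -7.76203402 -11.83598051] mom [ 0.88537923 -1.0070715  -0.06266595] [-57.55716997 509.17409539 -27.39961014]
```

View pics/w3.png

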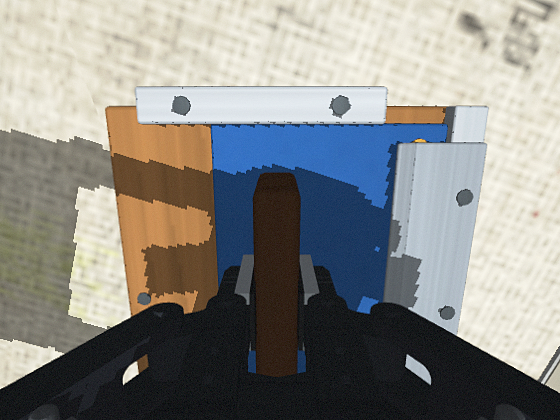

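The wrist view shows the plate in the corner. Its +y edge is along the side fence at row 124, its far edge is under the lip at about x = 447 against the back fence, and the bar is still gripped. The forces are steady at about 8 N on the back fence and 9 N on the side fence.

```bash
python3 -c "
from rig import manip
print(manip.sign_off())"
```

```text
the job is handed in; nothing more can be done
None
```

I gripped the farther blue plate by its bar, laid it flat on the board, slid it under the lip, and handed the job in with it still gripped and held at about 8 N on the back fence and 9 N on the side fence; the sign-off gave no verdict.

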